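# Load the tape roll and hold up the paint caddy

## Robot

A 7-joint arm with a two-finger parallel gripper is mounted at the origin on the work surface. World frame = base frame: x ahead of the robot, y to its left, z up, the work surface at z = 0. Lengths are in mm, angles in rad, forces in N, time in s.
With the tool pointing down it reaches from about 400 to 875 mm from the base axis. Payload 4.4 kg.
Tool frame: the origin (TCP) lies on the centre line of the jaws, within the pads' length; the fingertips stand 11 mm ahead of it and the grasp point (between the pads) lies 8 mm behind it (ctrl.tips_ahead is the distance from the TCP to the fingertips, in mm); z points along the fingers, y is the line along which they close (so a half turn about z gives the same grasp; the last joint's range is limited). The gripper opens to 85 mm and grips with 20 to 120 N. Pads are 22 mm wide; open, the fingers measure 114 mm over their backs; the gripper's body (76 mm by 85 mm) begins 54 mm behind the grasp point. The pads swing forward as they close: fully open they stand 13 mm farther back than shut.
Start: joints at [-1.405, 0.628, 0.038, 1.517, -0.027, 0.996, -0.02], TCP at [149.298, 632.636, 217.913] pointing down, gripper open.
Joint ranges: [-3.06, 3.06], [-0.37, 2.12], [-1.25, 1.32], [0.18, 2.47], [-1.1, 4.24], [0.23, 1.98], [-2.94, 2.94]. Speed limits (rad/s): [2.57, 2.57, 3.14, 3.14, 3.14, 3.14, 3.14].

## Interface

Orientations are given as [roll, pitch, yaw] about the fixed x, y, z axes, in that order (R = Rz(yaw) Ry(pitch) Rx(roll)).
In Python, from cell import ctrl, eyes, job gives the robot as it stands. The module is installed in compiled form; this text tells all that it offers.
- The arm moves only by the tool carry_out, never from a script. Its argument "moves" is a list of rows, each an object of numbers: "tx", "ty", "tz": the shift along the tool's x, y, z as a fraction of full scale; "twist": the turn about the tool's z as a fraction of full scale; "fingers": the opening, from 0 (shut) to 1 (fully open). In form: [{"tx": .., "ty": .., "tz": .., "twist": .., "fingers": ..}, ...]. A call has 1 to 12 rows; each row shifts and turns the commanded pose from where the row before left it, along the tool's axes as they then stand; what a row does not reach is not made up. Full scale, the value 1, is 0.3 m for a shift and pi rad for a turn. A row lasts 1/8 s, in which the tool goes at most 62.5 mm and 10.7 degrees, less where a joint would pass 70% of its speed; a pose out of reach is approached as far as the arm can. A call with a number of a shift or a turn outside -1 to 1 is refused whole. A call with a gripper value outside its range is refused whole. The fingers move at their own pace and stop on an object; the grip force is fixed at half the most. Time passes only in rows, so rows that do not move let the fingers close. It gives the time, the measured TCP pose, the force, the opening and the grip force at its end, in the units of the state.
- ctrl.read_state(): the state, without advancing time (a new reading comes with each control period).
- eyes.get_image(name): name is "scene" or "side" or "wrist"; returns a dict with "color" (480x640x3 uint8, blue, green, red), "fovy" (degrees; the focal length in pixels is half the picture's height over the tangent of half this angle, whatever the lens; pixels are square), "cx", "cy" (the principal point, pixels), "world_from_camera" (4x4, takes a point from camera to world coordinates). Camera axes: x right, y up, looking along -z (the intrinsics and any distortion apply to the point x, -y, -z); pixel columns grow to the right and rows downward; lengths in mm; the calibration is good to about 2 mm. A picture is of the moment at which its call begins. There is no depth.
- job.finish_job(): hands the job in; it is judged then, once.
The state is a dict: "clock": time; "qpos": joint angles; "qd": joint speeds; "tau": joint torques, N m; "eef_pos": TCP position; "tool_rot": TCP orientation; "force": force on the tool from outside, world axes, zero at the start; "torque": the same for the moment, N m; "width": finger opening in mm; "gripper_force": force on a finger pad.
Only numpy, scipy, OpenCV 4.12 (cv2) and the standard library are available. Lean on these libraries where they do the work, as an engineer would, in place of code of your own. Each camera call takes 0.05 s, during which the arm holds its last target. There are 200 camera calls.

## Task

Slip the roll of blue masking tape over the upright peg on the paint caddy, all the way down until it sits flat on the deck, and let go of it. Then take the loaded caddy by its handle, lift it off the table and finish while still holding it, level and still in the air about a hand's breadth (8 to 10 cm) above the table, so that I can wipe underneath. Keep the jars in their wells and do not disturb the other things on the table.

Things in the scene. Friction and masses are not known exactly. Their poses are not given: they have to be found in the camera images.
- tape_roll: loose roll of blue masking tape on a card core, standing flat on the table with its hole upright: outside diameter 56 mm, hole diameter 28 mm, 36 mm tall, about 70 g. Origin: centre of its underside; z along the hole
- caddy: loose yellow plastic paint caddy, 330 mm long (its x), 150 mm wide (its y), walls and end decks 55 mm high; origin: centre of its underside, z up. Flat deck with a wooden peg at +x; two jar wells (50 mm wide, 40 deep) at -x; brush troughs and the handle between. About 0.4 kg empty, 0.6 kg loaded with jars and roll; it then balances within 20 mm of the handle's middle
- peg_seat (a point): foot of the caddy's upright wooden peg, on the deck (x = +125 mm, y = 0, z = 55 mm in the caddy's frame, same axes as the caddy). The peg is 20 mm in diameter and 50 mm tall with its top 8 mm tapered; the roll is fully home when its underside rests on the deck here
- caddy_handle: the caddy's carrying handle, rigid with it: a black rubber grip bar 116 mm long (caddy x), 18 mm wide (caddy y), 22 mm tall, on two uprights that leave 94 mm of free bar between them. Origin: 55 mm above the caddy's underside, below the bar's middle; axes as the caddy
- handle_mid (a point): middle of the grip bar, 155 mm above the caddy's underside, over the caddy's centre; the bar's top is at 166 mm and below the bar it is open down to 55 mm
- jar_teal: capped green paint jar, 46 mm diameter, 60 mm tall, standing in well_a of the caddy; origin: centre of its underside
- jar_ochre: capped amber paint jar, 46 mm diameter, 60 mm tall, standing in well_b of the caddy; origin: centre of its underside
- well_a (a point): centre of the floor of the caddy's jar well on its +y side (15 mm above the caddy's underside)
- well_b (a point): centre of the floor of the caddy's jar well on its -y side (15 mm above the caddy's underside)
- spare_jar: larger capped clear paint jar with a red label standing on the table, 60 mm diameter, 72 mm tall, a bystander; origin: centre of its underside
- water_pot: white ceramic water cup standing on the table, 72 mm across the rim, 85 mm tall, a bystander; origin: centre of its underside
- tube_blue: blue paint tube lying on the table, about 200 mm long (its x), 35 mm high, a bystander; origin on the table under its middle
There are look-alikes about, which are no part of the job. There is more than one size of the tape_roll; the job needs the middle-sized. Of the things like the jar_ochre, leave any that is purple; of the rest the smaller one is meant.

How it is judged:
By the outcome, as a careful person would: the job done as asked, in the order asked, and still so for the second after the job is handed in, while the arm keeps its last pose, push and grip.
It also fails if it takes over 54 s, if anything falls off the work surface, if the arm or the gripper's body presses on something with over 40 N, if the wrist force passes 120 N, or if a joint passes its speed limit or range.

## Working session

There is one attempt and no reset: what is moved stays moved. The work goes in short steps, Python scripts to look and compute and a tool call to move; the robot and the scene stay as the last step left them, time stands still between calls to the robot, and variables do not carry over. Pictures are saved under pics/ and viewed, at most 10 in all, crops included, and the job is handed in when it is done.

Besides the shell and the picture viewer there is one more tool, called after "Emit:" by a JSON object that holds its "name" and its "arguments". carry_out: Moves the arm, as the interface text tells. Its arguments: {"type":"object","properties":{"moves":{"type":"array","items":{"type":"object","properties":{"tx":{"type":"number","minimum":-1,"maximum":1},"ty":{"type":"number","minimum":-1,"maximum":1},"tz":{"type":"number","minimum":-1,"maximum":1},"twist":{"type":"number","minimum":-1,"maximum":1},"fingers":{"type":"number"}}}}},"required":["moves"]}

```bash
mkdir -p pics; cat > h.py <<'E'
import numpy as np, cv2
from cell import ctrl, eyes, job
def grab(n,save=None):
    d=eyes.get_image(n)
    if save: cv2.imwrite('pics/'+save,d['color'])
    return d
def ray(d,u,v):
    f=240/np.tan(np.radians(d['fovy'])/2); T=np.array(d['world_from_camera'])
    r=T[:3,:3]@np.array([(u-d['cx'])/f,-(v-d['cy'])/f,-1]); return T[:3,3],r
def onz(d,u,v,z):
    o,r=ray(d,u,v); return (o+r*(z-o[2])/r[2]).round(1)
def pix(d,p):
    f=240/np.tan(np.radians(d['fovy'])/2); T=np.array(d['world_from_camera'])
    c=T[:3,:3].T@(np.array(p)-T[:3,3]); return np.array([d['cx']-f*c[0]/c[2],d['cy']+f*c[1]/c[2]]).round(1)
E
python3 - <<'E'
from h import *
for n in('scene','side','wrist'):
    d=grab(n,n+'0.png'); print(n,[k for k in d],d['fovy'],d['cx'],d['cy'],np.round(d['world_from_camera'],3).tolist(),{k:v for k,v in d.items() if k not in('color','world_from_camera')})
print(ctrl.read_state(),ctrl.tips_ahead)
E
```

```text
scene ['color', 'fovy', 'cx', 'cy', 'world_from_camera'] 57.7545182515932 325.353584126586 237.8186810524697 [[-0.392, -0.503, 0.77, 1214.082], [0.92, -0.207, 0.333, 297.617], [-0.008, 0.839, 0.544, 597.213], [0.0, 0.0, 0.0, 1.0]] {'fovy': 57.7545182515932, 'cx': 325.353584126586, 'cy': 237.8186810524697}
side ['color', 'fovy', 'cx', 'cy', 'world_from_camera'] 54.60967485247263 308.51435018177966 230.23187733034158 [[0.964, 0.201, -0.174, 365.987], [-0.265, 0.711, -0.651, -643.587], [-0.007, 0.674, 0.739, 884.226], [0.0, 0.0, 0.0, 1.0]] {'fovy': 54.60967485247263, 'cx': 308.51435018177966, 'cy': 230.23187733034158}
wrist ['color', 'fovy', 'cx', 'cy', 'world_from_camera'] 62.021885767068376 315.7637647449311 241.16360750975258 [[0.228, -0.937, -0.265, 81.07], [0.974, 0.22, 0.063, 646.755], [-0.001, -0.272, 0.962, 372.711], [0.0, 0.0, 0.0, 1.0]] {'fovy': 62.021885767068376, 'cx': 315.7637647449311, 'cy': 241.16360750975258}
{'clock': 0.15, 'qpos': array([-1.40481961,  0.62910924,  0.03850602,  1.51810939, -0.02699656,
        0.99632176, -0.02000511]), 'qd': array([-0.0018345 , -0.00174657,  0.00061561, -0.00410639, -0.0006988 ,
        0.00056815, -0.00155446]), 'tau': array([ 9.08559450e-04, -5.63806915e+01,  1.22723736e+00, -1.93653721e+01,
        1.09860330e-02,  7.33445515e-03, -1.35905290e-05]), 'eef_pos': array([149.20056017, 632.14867152, 217.22650208]), 'tool_rot': array([-3.14016490e+00,  4.15854468e-05,  2.90976677e+00]), 'force': array([-0.60895127, -0.0507366 ,  0.31832029]), 'torque': array([-0.03033811,  0.00745181,  0.01813956]), 'gripper_force': 0.0, 'width': 85.18998517001924} 11.0
```

View pics/scene0.png

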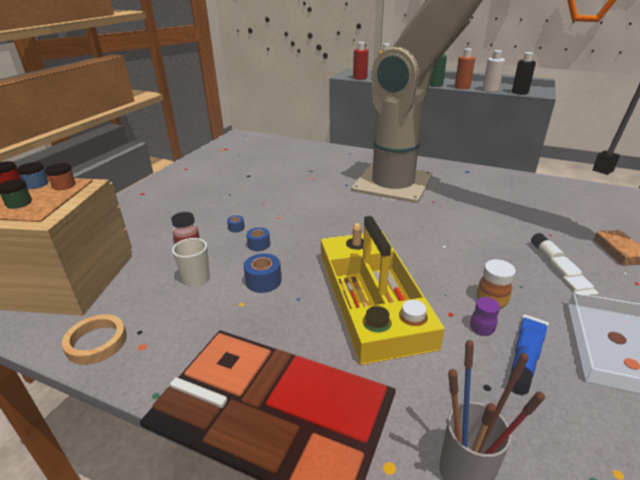

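View pics/side0.png

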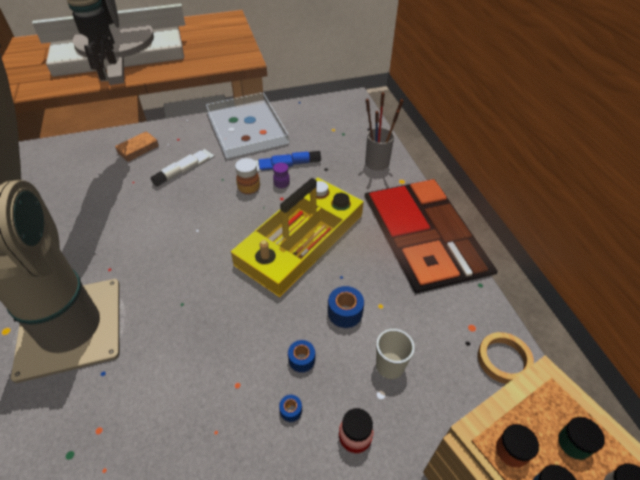

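The scene view shows three blue rolls: large at (262,272), middle at (258,238) and small at (236,223). In the side view they are at (346,306), (301,355) and (290,407). The job needs the middle one. The blue tube at (530,352) is also blue, and the amber jar at (497,283) and purple jar at (485,315) are look-alikes. The caddy is at (380,295), with its peg at (357,235) and handle at (377,243).

```bash
python3 - <<'E'
from h import *
def blobs(img,lo,hi,amin):
    m=cv2.inRange(cv2.cvtColor(img,cv2.COLOR_BGR2HSV),lo,hi)
    m=cv2.morphologyEx(m,cv2.MORPH_CLOSE,np.ones((5,5)))
    cs,_=cv2.findContours(m,cv2.RETR_EXTERNAL,cv2.CHAIN_APPROX_NONE)
    return [c for c in cs if cv2.contourArea(c)>amin]
crops=[]
for n in('scene','side'):
    d=grab(n)
    for c in blobs(d['color'],(105,120,40),(125,255,255),120):
        x,y,w,h=cv2.boundingRect(c)
        print(n,'blue',(x,y,w,h),'bottom',onz(d,x+w/2,y+h/2,18), 'L',onz(d,x,y+h/2,18),'R',onz(d,x+w,y+h/2,18))
    for c in blobs(d['color'],(22,150,60),(35,255,255),800):
        print(n,'caddy',cv2.boundingRect(c),cv2.minAreaRect(c))
    a,b=((320,210,130,160) if n=='scene' else (225,165,150,140)),((215,205,80,100) if n=='scene' else (270,280,110,145))
    for q in(a,b):
        x,y,w,h=q; k=d['color'][y:y+h,x:x+w]; s=300/h
        crops.append(cv2.resize(k,None,fx=min(s,400/w),fy=min(s,400/w),interpolation=2))
can=np.zeros((600,800,3),np.uint8)
for i,k in enumerate(crops):
    r,c=divmod(i,2); print(i,k.shape); can[r*300:r*300+k.shape[0],c*400:c*400+k.shape[1]]=k
cv2.imwrite('pics/crop1.png',can)
E
```

```text
scene blue (513, 318, 34, 57) bottom [579.5 413.6  18. ] L [590.9 386.1  18. ] R [568. 441.  18.]
scene blue (244, 248, 36, 28) bottom [ 540.3 -149.9   18. ] L [ 555.9 -187.6   18. ] R [ 524.7 -112.3   18. ]
scene blue (247, 228, 22, 12) bottom [ 441.1 -218.7   18. ] L [ 451.6 -244.1   18. ] R [ 430.7 -193.4   18. ]
scene caddy (321, 228, 123, 136) ((382.0355529785156, 293.3271789550781), (144.62611389160156, 89.46382141113281), 68.87527465820312)
side blue (280, 395, 22, 26) bottom [ 419.  -305.1   18. ] L [ 399.2 -299.6   18. ] R [ 438.9 -310.6   18. ]
side blue (288, 340, 27, 32) bottom [ 464.9 -208.3   18. ] L [ 438.6 -200.9   18. ] R [ 491.3 -215.6   18. ]
side blue (329, 287, 35, 40) bottom [ 589.7 -122.1   18. ] L [ 552.8 -111.8   18. ] R [ 626.6 -132.4   18. ]
side blue (259, 152, 51, 18) bottom [575.2 402.9  18. ] L [503.5 423.3  18. ] R [646.8 382.5  18. ]
side caddy (231, 184, 132, 112) ((298.69891357421875, 233.72100830078125), (65.18689727783203, 137.8810577392578), 48.012786865234375)
0 (300, 244, 3)
1 (300, 240, 3)
2 (300, 321, 3)
3 (300, 228, 3)
```

View pics/crop1.png

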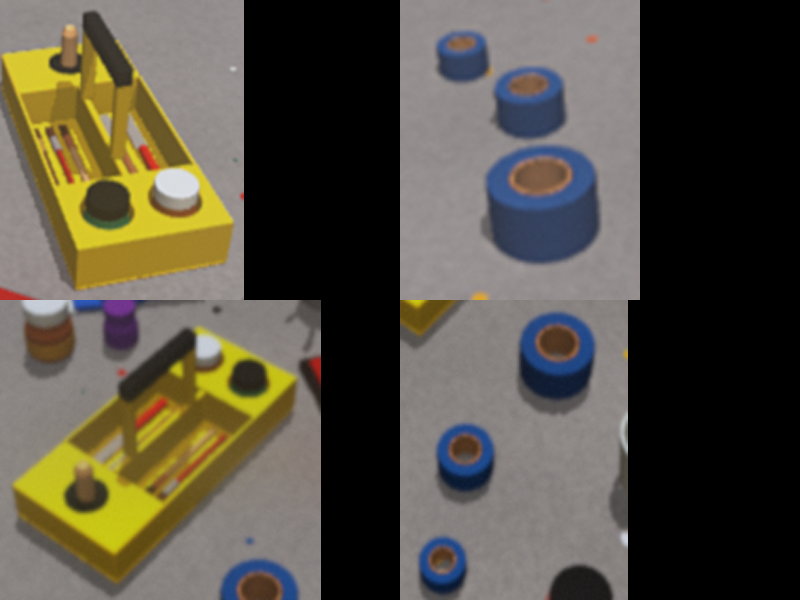

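The crop confirms the middle roll at scene (258.5,239) and side (301.5,356). The peg top is at scene (357,224) and side (264,241). The amber jar with the white lid and the dark-lidded jar are both in the wells.

```bash
python3 - <<'E'
from h import *
a,b=grab('scene'),grab('side')
P=dict(roll=((258.5,239),(301.5,356)),pegtop=((356.8,223.9),(264.3,240.7)),pegfoot=((356.3,243),(265.2,256.1)),hA=((370.7,218),(283.9,204.7)),hB=((385,252.7),(312.4,181.4)),dark=((376.5,312.4),(341.4,195.4)),white=((413.9,306),(321.3,186)))
for k,(p,q) in P.items():
    o1,r1=ray(a,*p);o2,r2=ray(b,*q);r1/=np.linalg.norm(r1);r2/=np.linalg.norm(r2)
    s=np.linalg.lstsq(np.c_[r1,-r2],o2-o1,rcond=None)[0];x=o1+s[0]*r1;y=o2+s[1]*r2
    print(k,((x+y)/2).round(1),'gap',(x-y).round(1))
s=ctrl.read_state();print(s['eef_pos'],s['tool_rot'])
E
```

```text
roll [ 463.4 -206.6   18.5] gap [-3.1  3.2  1.3]
pegtop [445.4  38.8 107.8] gap [-1.7  2.   1.6]
pegfoot [442.9  38.   56. ] gap [-2.3  2.6  2. ]
hA [502.5  84.9 162.6] gap [-3.3  4.1  3.5]
hB [588.6 144.4 154.6] gap [ 2.1 -2.6 -2.1]
dark [666.1 155.9  81. ] gap [ 0.3 -0.3 -0.2]
white [626.9 209.2  79. ] gap [-3.4  4.1  3.2]
[149.270451   632.48078931 217.68627178] [-3.14113296e+00 -1.49778922e-05  2.90978162e+00]
```

Emit:
{"name": "carry_out", "arguments": {"moves": [{"tx":-0.149,"ty":-0.069,"tz":-0.02,"fingers":1},{"tx":-0.149,"ty":-0.069,"tz":-0.02,"fingers":1},{"tx":-0.149,"ty":-0.069,"tz":-0.02,"fingers":1},{"tx":-0.149,"ty":-0.069,"tz":-0.02,"fingers":1},{"tx":-0.149,"ty":-0.069,"tz":-0.02,"fingers":1},{"tx":-0.149,"ty":-0.069,"tz":-0.02,"fingers":1},{"tx":-0.149,"ty":-0.069,"tz":-0.02,"fingers":1}]}}

```text
validation failed for argument at $.mo...
```

```bash
cat >> h.py <<'E'
def plan(target,yaw,n,m=None):
    "even split into n shift rows after the measured pose; twist first m rows (separate)"
    s=ctrl.read_state();p=s['eef_pos'];y0=s['tool_rot'][2]
    dy=(yaw-y0+np.pi)%(2*np.pi)-np.pi
    def rows(Y): 
        d=np.array(target)-p;return (np.array([np.cos(Y)*d[0]+np.sin(Y)*d[1],np.sin(Y)*d[0]-np.cos(Y)*d[1],-d[2]])/300/n).round(4)
    print('clock',s['clock'],'pos',p.round(1),'rot',s['tool_rot'].round(4),'w',s['width'].round(1),'F',s['force'].round(1),'q',s['qpos'].round(2))
    print('shift/row before twist',rows(y0),'after twist',rows(yaw),'twist total',round(-dy/np.pi,4))
E
python3 -c "
from h import *
plan((520,80,270),np.radians(-144.3),8)"
```

```text
Traceback (most recent call last):
  File "h.py", line 21, in plan
    print('clock',s['clock'],'pos',p.round(1),'rot',s['tool_rot'].round(4),'w',s['width'].round(1),'F',s['force'].round(1),'q',s['qpos'].round(2))
                                                                               ^^^^^^^^^^^^^^^^
AttributeError: 'float' object has no attribute 'round'
```

The call was refused, most likely because every row needs all five keys.

Emit:
{"name": "carry_out", "arguments": {"moves": [{"tx":-0.149,"ty":-0.069,"tz":-0.02,"twist":0,"fingers":1},{"tx":-0.149,"ty":-0.069,"tz":-0.02,"twist":0,"fingers":1},{"tx":-0.149,"ty":-0.069,"tz":-0.02,"twist":0,"fingers":1},{"tx":-0.149,"ty":-0.069,"tz":-0.02,"twist":0,"fingers":1},{"tx":-0.149,"ty":-0.069,"tz":-0.02,"twist":0,"fingers":1},{"tx":-0.149,"ty":-0.069,"tz":-0.02,"twist":0,"fingers":1},{"tx":-0.149,"ty":-0.069,"tz":-0.02,"twist":0,"fingers":1}]}}

```text
clock: 1.23
eef_pos: [421.7, 418.7, 260.3]
tool_rot: [3.141, 0.0, 2.91]
force: [0.7, -0.1, 0.5]
width: 85.4
gripper_force: 0.0
```

```bash
sed -i "s/s\['width'\].round(1)/round(s['width'],1)/" h.py
python3 -c "
from h import *
plan((520,80,270),np.radians(-144.3),8)"
```

```text
clock 1.225 pos [421.7 418.7 260.3] rot [3.1412e+00 1.0000e-04 2.9098e+00] w 85.4 F [ 0.7 -0.1  0.5] q [-0.86  0.5   0.05  1.63 -0.03  1.01  0.54]
shift/row before twist [-0.0723 -0.1279 -0.0041] after twist [ 0.0491 -0.1385 -0.0041] twist total -0.2721
```

Emit:
{"name": "carry_out", "arguments": {"moves": [{"tx":0,"ty":0,"tz":0,"twist":-0.0545,"fingers":1},{"tx":0,"ty":0,"tz":0,"twist":-0.0545,"fingers":1},{"tx":0,"ty":0,"tz":0,"twist":-0.0545,"fingers":1},{"tx":0,"ty":0,"tz":0,"twist":-0.0545,"fingers":1},{"tx":0,"ty":0,"tz":0,"twist":-0.0545,"fingers":1},{"tx":0.056,"ty":-0.158,"tz":-0.005,"twist":0,"fingers":1},{"tx":0.056,"ty":-0.158,"tz":-0.005,"twist":0,"fingers":1},{"tx":0.056,"ty":-0.158,"tz":-0.005,"twist":0,"fingers":1},{"tx":0.056,"ty":-0.158,"tz":-0.005,"twist":0,"fingers":1},{"tx":0.056,"ty":-0.158,"tz":-0.005,"twist":0,"fingers":1},{"tx":0.056,"ty":-0.158,"tz":-0.005,"twist":0,"fingers":1},{"tx":0.056,"ty":-0.158,"tz":-0.005,"twist":0,"fingers":1}]}}

```text
clock: 2.72
eef_pos: [519.4, 80.1, 270.7]
tool_rot: [-3.141, 0.001, -2.517]
force: [0.4, 0.5, -1.0]
width: 85.1
gripper_force: 0.0
```

```bash
python3 -c "
from h import *
plan((463,-206,200),np.radians(-144.3),6)
d=grab('wrist','w1.png')
for n,p in dict(pegtop=(444,38.5,105),hand=(545,112,166)).items(): print(n,pix(d,p))
"
```

```text
clock 2.725 pos [519.4  80.1 270.7] rot [-3.1413e+00  5.0000e-04 -2.5173e+00] w 85.1 F [ 0.4  0.5 -1. ] q [-0.12  0.39 -0.12  1.79  0.06  0.96  1.93]
shift/row before twist [ 0.1184 -0.1107  0.0393] after twist [ 0.1182 -0.1108  0.0393] twist total 0.0004
pegtop [329.8 107.6]
hand [331.7 290.7]
```

View pics/w1.png

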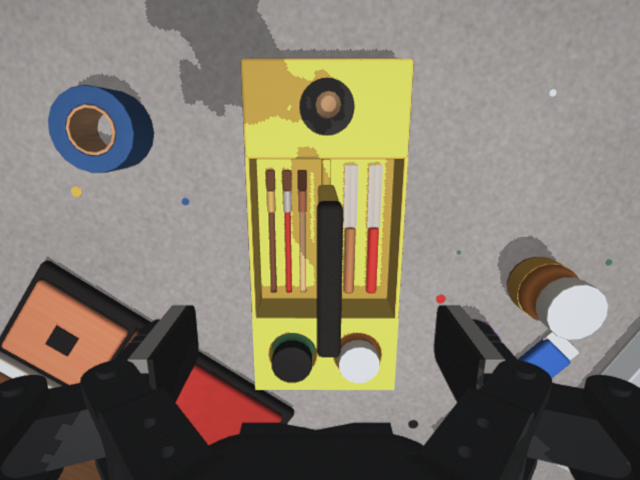

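The wrist view shows the peg top at (329,103), the handle bar upright from (329,201) to (329,357), and the large roll at (100,128). The tool is already aligned with the caddy, so next I go above the middle roll.

Emit:
{"name": "carry_out", "arguments": {"moves": [{"tx":0.1185,"ty":-0.111,"tz":0.0,"twist":0,"fingers":1},{"tx":0.1185,"ty":-0.111,"tz":0.0,"twist":0,"fingers":1},{"tx":0.1185,"ty":-0.111,"tz":0.0,"twist":0,"fingers":1},{"tx":0.1185,"ty":-0.111,"tz":0.059,"twist":0,"fingers":1},{"tx":0.1185,"ty":-0.111,"tz":0.088,"twist":0,"fingers":1},{"tx":0.1185,"ty":-0.111,"tz":0.089,"twist":0,"fingers":1}]}}

```text
clock: 3.52
eef_pos: [462.8, -206.4, 199.3]
tool_rot: [-3.14, 0.001, -2.517]
force: [1.6, -0.0, -0.5]
width: 85.3
gripper_force: 0.0
```

```bash
python3 -c "
from h import *
d=cv2.imread('pics/w1.png')
plan((463,-206,30),np.radians(-144.3),6)
d=grab('wrist','w2.png')
m=cv2.inRange(cv2.cvtColor(d['color'],cv2.COLOR_BGR2HSV),(100,110,30),(128,255,255))
cs,_=cv2.findContours(m,cv2.RETR_EXTERNAL,cv2.CHAIN_APPROX_NONE)
for c in cs:
  if cv2.contourArea(c)>300:
    x,y,w,h=cv2.boundingRect(c);print((x,y,w,h),onz(d,x+w/2,y+h/2,18),'top z36: ctr L R T',[onz(d,*q,36)[:2] for q in((x+w/2,y+h/2),(x,y+h/2),(x+w,y+h/2),(x+w/2,y))])
"
```

```text
clock 3.525 pos [ 462.8 -206.4  199.3] rot [-3.1403e+00  8.0000e-04 -2.5171e+00] w 85.3 F [ 1.6 -0.  -0.5] q [ 0.4   0.45 -0.05  1.93  0.03  0.76  2.52]
shift/row before twist [-0.0002  0.0001  0.094 ] after twist [-0.0002  0.0001  0.094 ] twist total 0.0004
(267, 318, 86, 99) [ 589.2 -122.5   18. ] top z36: ctr L R T [array([ 579.4, -129.2]), array([ 602.4, -161. ]), array([556.4, -97.4]), array([ 539. , -158.1])]
(280, 178, 67, 69) [ 463.7 -208.7   18. ] top z36: ctr L R T [array([ 460.6, -210.8]), array([ 476.6, -232.9]), array([ 444.6, -188.7]), array([ 437.9, -227.1])]
(222, 66, 56, 58) [ 416.1 -305.2   18. ] top z36: ctr L R T [array([ 415.5, -302.1]), array([ 427.9, -319.2]), array([ 403.2, -285.1]), array([ 398.6, -313.2])]
```

View pics/w2.png

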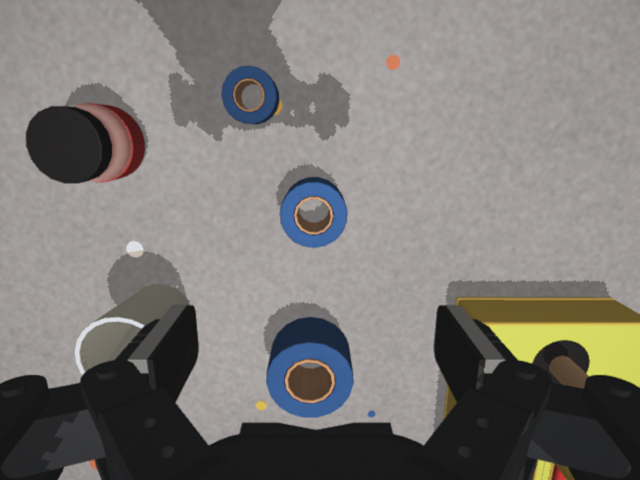

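The middle roll's top ring is centred at (313.5,214) and measures 55 mm across, so this is the right roll. The small roll is at (250,95) and the large one at (310,380). I go down and grip.

Emit:
{"name": "carry_out", "arguments": {"moves": [{"tx":0.01,"ty":-0.008,"tz":0.12,"twist":0,"fingers":1},{"tx":0,"ty":0,"tz":0.15,"twist":0,"fingers":1},{"tx":0,"ty":0,"tz":0.14,"twist":0,"fingers":1},{"tx":0,"ty":0,"tz":0.1,"twist":0,"fingers":1},{"tx":0,"ty":0,"tz":0.07,"twist":0,"fingers":1},{"tx":0,"ty":0,"tz":0.03,"twist":0,"fingers":1},{"tx":0,"ty":0,"tz":0.0,"twist":0,"fingers":1},{"tx":0,"ty":0,"tz":0,"twist":0,"fingers":0.4},{"tx":0,"ty":0,"tz":0,"twist":0,"fingers":0.4},{"tx":0,"ty":0,"tz":0,"twist":0,"fingers":0.4},{"tx":0,"ty":0,"tz":0,"twist":0,"fingers":0.4},{"tx":0,"ty":0,"tz":0,"twist":0,"fingers":0.4}]}}

```text
clock: 5.08
eef_pos: [463.2, -208.5, 19.5]
tool_rot: [-3.139, 0.003, -2.517]
force: [-2.1, 4.7, 16.0]
width: 34.3
gripper_force: 6.7
```

```bash
python3 -c "
from h import *
plan((463,-206,240),np.radians(-144.3),6)
print(ctrl.read_state()['gripper_force'])
"
```

```text
clock 5.075 pos [ 463.2 -208.5   19.5] rot [-3.1386e+00  2.7000e-03 -2.5168e+00] w 34.3 F [-2.1  4.7 16. ] q [ 0.39  0.75 -0.03  2.06  0.06  0.33  2.5 ]
shift/row before twist [-0.0007  0.0012 -0.1225] after twist [-0.0007  0.0012 -0.1225] twist total 0.0005
6.677107880882431
```

The width is 34 mm where 56 was expected, and something is pushing up with 16 N. I take a look.

```bash
python3 -c "
from h import *
a=grab('wrist')['color'];b=grab('side')['color'][280:440,220:440];c=grab('scene')['color'][150:310,180:400]
can=np.zeros((600,800,3),np.uint8)
can[:300,:400]=cv2.resize(a,(400,300));can[300:591,:400]=cv2.resize(b,(400,291));can[300:591,400:]=cv2.resize(c,(400,291))
cv2.imwrite('pics/c3.png',can)
"
```

```text
(no output)
```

View pics/c3.png

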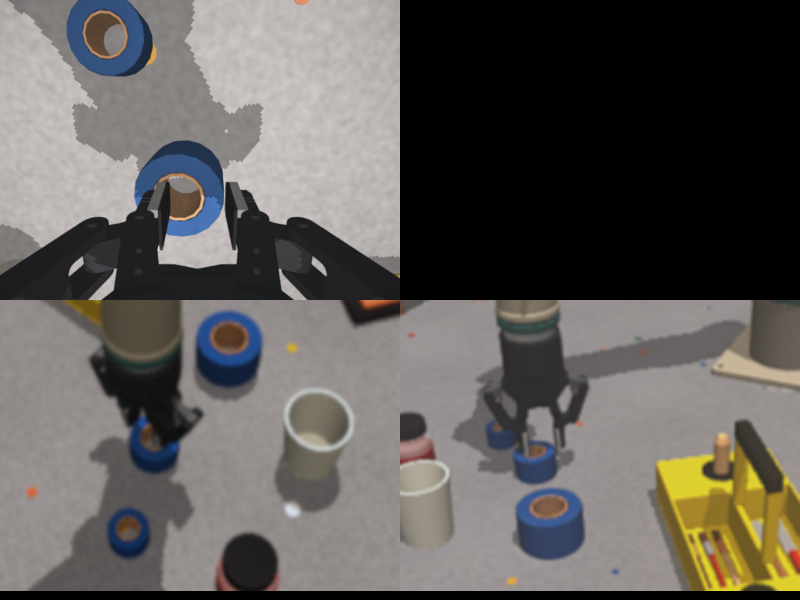

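The wrist crop shows the roll centred at about (179,190), off to the left. The left pad lies over its rim and the right pad is outside it, and in the side and scene crops the roll has shifted about 10 mm. I raise without opening and look again.

Emit:
{"name": "carry_out", "arguments": {"moves": [{"tx":0,"ty":0,"tz":-0.05,"twist":0,"fingers":0.4},{"tx":0,"ty":0,"tz":-0.08,"twist":0,"fingers":0.4},{"tx":0,"ty":0,"tz":-0.1,"twist":0,"fingers":0.4},{"tx":0,"ty":0,"tz":0,"twist":0,"fingers":0.4}]}}

```text
clock: 5.72
eef_pos: [463.6, -209.8, 88.3]
tool_rot: [-3.137, 0.003, -2.518]
force: [0.2, -0.8, -0.6]
width: 34.3
gripper_force: 0.0
```

```bash
python3 -c "
from h import *
plan((463,-206,90),np.radians(-144.3),1)
d=grab('wrist');a=d['color'];b=grab('side')['color'][280:440,220:440];c=grab('scene')['color'][150:310,180:400]
can=np.zeros((600,800,3),np.uint8)
can[:300,:400]=cv2.resize(a,(400,300));can[300:591,:400]=cv2.resize(b,(400,291));can[300:591,400:]=cv2.resize(c,(400,291))
cv2.imwrite('pics/c4.png',can)
p=ctrl.read_state()['eef_pos'];print('TCP px',pix(d,p),pix(d,p-[0,0,11]),'dot below at z36',pix(d,[p[0],p[1],36]))
"
```

```text
clock 5.725 pos [ 463.6 -209.8   88.3] rot [-3.1366e+00  2.9000e-03 -2.5178e+00] w 34.3 F [ 0.2 -0.8 -0.6] q [ 0.4   0.63 -0.04  2.03  0.05  0.48  2.51]
shift/row before twist [-0.0058  0.0115 -0.0055] after twist [-0.0058  0.0115 -0.0055] twist total 0.0002
TCP px [321.6 296.4] [321.3 286.5] dot below at z36 [320.7 259.5]
```

View pics/c4.png

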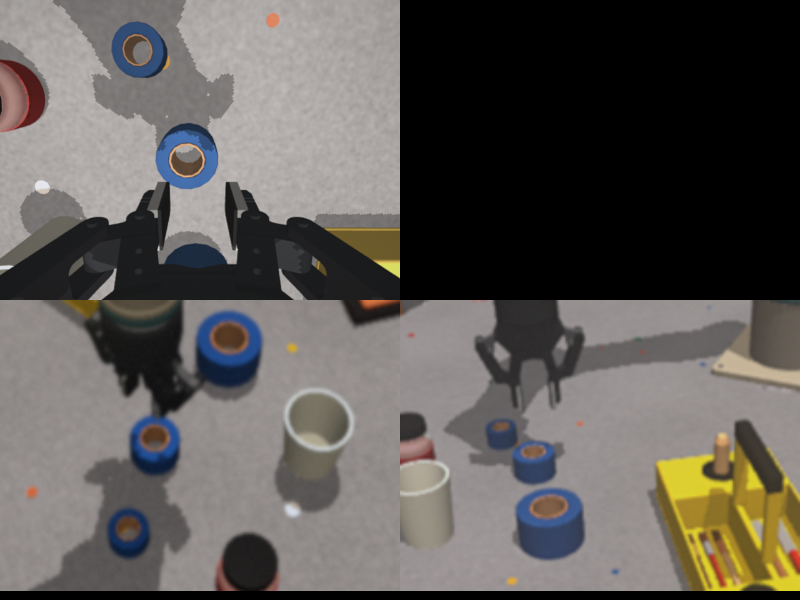

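The pads at this width look about 25 mm higher than nominal: a 34 mm gap appears as roughly 93 px, which means a depth of about 147 mm. That would explain the fingers riding over the 36 mm roll. I check this numerically and re-measure the roll.

```bash
python3 -c "
from h import *
d=grab('wrist');a=d['color']
m=cv2.inRange(cv2.cvtColor(a,cv2.COLOR_BGR2HSV),(100,110,30),(128,255,255))
cs,_=cv2.findContours(m,cv2.RETR_EXTERNAL,cv2.CHAIN_APPROX_NONE)
for c in cs:
  if cv2.contourArea(c)>300:
    x,y,w,h=cv2.boundingRect(c)
    r=w/2
    print((x,y,w,h),'top ctr',onz(d,x+r,y+h-r,36),'L',onz(d,x,y+h-r,36),'R',onz(d,x+w,y+h-r,36))
s=ctrl.read_state();p=s['eef_pos'];Y=s['tool_rot'][2]
ax=np.array([np.cos(Y),np.sin(Y),0]);ay=np.array([np.sin(Y),-np.cos(Y),0])
for off in(11,0,-10,-16,-22): print('tip off',off,[pix(d,p+ax*e+ay*sg*17.15-[0,0,off]) for e in(11,-11) for sg in(1,-1)])
k=cv2.resize(a[260:420,200:440],(800,533),interpolation=2);cv2.imwrite('pics/c5.png',k)
"
```

```text
(262, 395, 95, 35) top ctr [ 524.4 -168.4   36. ] L [ 540.9 -191.2   36. ] R [ 507.9 -145.5   36. ]
(244, 201, 101, 105) top ctr [ 464.7 -221.    36. ] L [ 480.7 -243.1   36. ] R [ 448.8 -198.9   36. ]
(173, 37, 89, 89) top ctr [ 414.5 -301.2   36. ] L [ 427.  -318.5   36. ] R [ 402.1 -283.9   36. ]
tip off 11 [array([356. , 267.8]), array([278.6, 267.7]), array([354.6, 313.1]), array([279.7, 313.1])]
tip off 0 [array([358.6, 276.7]), array([276.2, 276.6]), array([357. , 324.5]), array([277.6, 324.4])]
tip off -10 [array([361.2, 285.8]), array([273.8, 285.8]), array([359.5, 336.1]), array([275.3, 336.1])]
tip off -16 [array([363. , 291.8]), array([272.3, 291.8]), array([361.1, 343.7]), array([273.9, 343.7])]
tip off -22 [array([364.9, 298.4]), array([270.5, 298.3]), array([362.8, 352. ]), array([272.3, 351.9])]
```

View pics/c5.png

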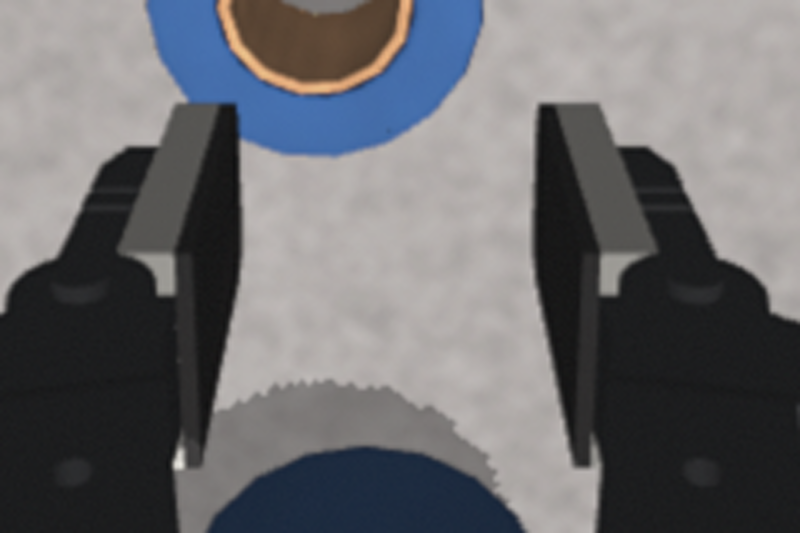

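The crop shows the inner tip corners at image (271,291) and (361,291). They match tips 16 mm behind the reported TCP, so the real fingers sit about 25 mm higher than nominal. I re-centre and go lower.

Emit:
{"name": "carry_out", "arguments": {"moves": [{"tx":0.019,"ty":-0.0325,"tz":0,"twist":0,"fingers":1},{"tx":0,"ty":0,"tz":0,"twist":0,"fingers":1},{"tx":0,"ty":0,"tz":0,"twist":0,"fingers":1},{"tx":0,"ty":0,"tz":0,"twist":0,"fingers":1},{"tx":0,"ty":0,"tz":0.1,"twist":0,"fingers":1},{"tx":0,"ty":0,"tz":0.1,"twist":0,"fingers":1},{"tx":0,"ty":0,"tz":0.07,"twist":0,"fingers":1},{"tx":0,"ty":0,"tz":0.04,"twist":0,"fingers":1},{"tx":0,"ty":0,"tz":0.017,"twist":0,"fingers":1},{"tx":0,"ty":0,"tz":0,"twist":0,"fingers":1}]}}

```text
clock: 7.18
eef_pos: [463.0, -220.0, -12.3]
tool_rot: [-3.141, 0.0, -2.517]
force: [-0.3, -0.6, 1.2]
width: 84.9
gripper_force: 0.0
```

Emit:
{"name": "carry_out", "arguments": {"moves": [{"tx":0,"ty":0,"tz":0,"twist":0,"fingers":0.4},{"tx":0,"ty":0,"tz":0,"twist":0,"fingers":0.4},{"tx":0,"ty":0,"tz":0,"twist":0,"fingers":0.4},{"tx":0,"ty":0,"tz":0,"twist":0,"fingers":0.4},{"tx":0,"ty":0,"tz":0,"twist":0,"fingers":0.4}]}}

```text
clock: 7.8
eef_pos: [463.3, -220.2, -11.5]
tool_rot: [-3.14, 0.001, -2.518]
force: [-1.0, 0.6, 6.0]
width: 53.8
gripper_force: 63.2
```

```bash
python3 -c "
from h import *
plan((463,-206,200),np.radians(-144.3),6)
w=dict(R=((0,0),)) 
d=grab('wrist')
"

```

```text
clock 7.8 pos [ 463.3 -220.2  -11.5] rot [-3.1404e+00  7.0000e-04 -2.5175e+00] w 53.8 F [-1.   0.6  6. ] q [ 0.41  0.82 -0.03  2.05  0.07  0.28  2.51]
shift/row before twist [-0.0045  0.0065 -0.1175] after twist [-0.0045  0.0065 -0.1175] twist total 0.0003
```

Gripped: 53.8 mm wide at 63 N. I lift and go beside the peg for a measurement.

Emit:
{"name": "carry_out", "arguments": {"moves": [{"tx":0,"ty":0,"tz":-0.04,"twist":0,"fingers":0.4},{"tx":0,"ty":0,"tz":-0.13,"twist":0,"fingers":0.4},{"tx":0,"ty":0,"tz":-0.16,"twist":0,"fingers":0.4},{"tx":-0.1095,"ty":0.087,"tz":-0.075,"twist":0,"fingers":0.4},{"tx":-0.1095,"ty":0.087,"tz":-0.075,"twist":0,"fingers":0.4},{"tx":-0.1095,"ty":0.087,"tz":-0.075,"twist":0,"fingers":0.4},{"tx":-0.1095,"ty":0.087,"tz":-0.075,"twist":0,"fingers":0.4},{"tx":-0.1095,"ty":0.087,"tz":-0.075,"twist":0,"fingers":0.4},{"tx":0,"ty":0,"tz":0,"twist":0,"fingers":0.4},{"tx":0,"ty":0,"tz":0,"twist":0,"fingers":0.4}]}}

```text
clock: 9.1
eef_pos: [519.2, -18.6, 199.3]
tool_rot: [-3.141, -0.001, -2.517]
force: [0.1, 0.4, -0.6]
width: 53.8
gripper_force: 63.1
```

```bash
python3 -c "
from h import *
plan((442,37,140),np.radians(-144.3),5)
d=grab('wrist','w6.png')
for z in(105,97,55): print(z,pix(d,(443,37.5,z)))
b=grab('side');a=grab('scene')
for e in (b,a): print(pix(e,(443,37.5,105)))
"
```

```text
clock 9.1 pos [519.2 -18.6 199.3] rot [-3.1412e+00 -6.0000e-04 -2.5173e+00] w 53.8 F [ 0.1  0.4 -0.6] q [-0.    0.47 -0.02  1.9   0.02  0.78  2.16]
shift/row before twist [0.0201 0.0602 0.0395] after twist [0.0201 0.0601 0.0395] twist total 0.0004
105 [459.1 196.9]
97 [454.9 194.9]
55 [436.1 185.9]
[263.  241.7]
[356.  224.8]
```

View pics/w6.png

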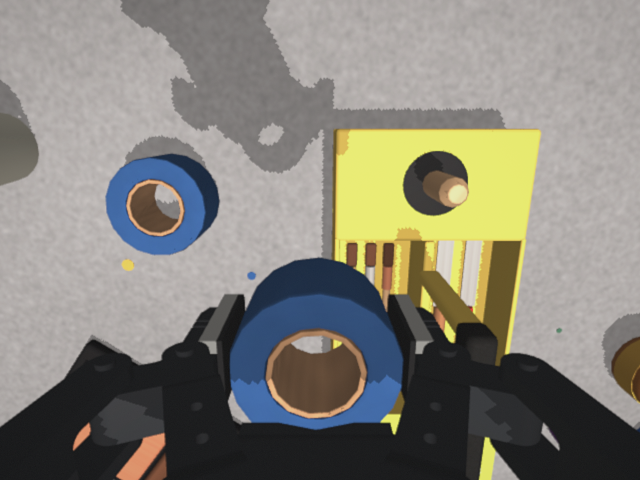

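The peg's tapered top is at (456.5,192), its foot disc is centred at (435.5,182.5), and the held roll's hole rim is centred at (317,374).

```bash
python3 -c "
from h import *
d=grab('wrist')
print('pegtop',onz(d,456.5,192,105),'foot',onz(d,435.5,182.5,55),'roll hole',onz(d,317,374,246.8),'hole L/R',onz(d,266,374,246.8),onz(d,368,374,246.8),'T/B',onz(d,317,331,246.8),onz(d,317,417,246.8))
plan((442,37,140),np.radians(-144.3),5)
"
```

```text
pegtop [441.5  33.1 105. ] foot [441.1  34.5  55. ] roll hole [521.  -18.2 246.8] hole L/R [530.2 -31.  246.8] [511.8  -5.4 246.8] T/B [509.1 -26.8 246.8] [533.8  -9.  246.8]
clock 9.3 pos [519.1 -19.5 198.6] rot [ 3.1412e+00 -1.4000e-03 -2.5196e+00] w 53.4 F [-1.  -0.9 -2.1] q [-0.    0.47 -0.02  1.9   0.02  0.78  2.16]
shift/row before twist [0.0198 0.0605 0.0391] after twist [0.0198 0.0606 0.0391] twist total -0.0003
```

Emit:
{"name": "carry_out", "arguments": {"moves": [{"tx":0.11,"ty":0.057,"tz":0,"twist":0,"fingers":0.4},{"tx":0,"ty":0.12,"tz":0.0,"twist":0,"fingers":0.4},{"tx":0,"ty":0.12,"tz":0.0,"twist":0,"fingers":0.4},{"tx":0,"ty":0,"tz":0.1,"twist":0,"fingers":0.4},{"tx":0,"ty":0,"tz":0.1,"twist":0,"fingers":0.4},{"tx":0,"ty":0,"tz":0.08,"twist":0,"fingers":0.4},{"tx":0,"ty":0,"tz":0.037,"twist":0,"fingers":0.4},{"tx":0,"ty":0,"tz":0,"twist":0,"fingers":0.4},{"tx":0,"ty":0,"tz":0,"twist":0,"fingers":0.4}]}}

```text
clock: 10.42
eef_pos: [441.5, 34.8, 104.5]
tool_rot: [-3.141, 0.001, -2.518]
force: [-0.2, -0.3, -0.7]
width: 53.7
gripper_force: 63.1
```

```bash
python3 -c "
from h import *
plan((440.4,34.4,43.5),np.radians(-144.3),1)
can=np.zeros((600,800,3),np.uint8)
b=grab('side');a=grab('scene');w=grab('wrist')
for e,nm in((b,'side'),(a,'scene'),(w,'wrist')):
  cv2.imwrite('pics/h_%s.png'%nm,e['color'])
  for z in(115,133,151,100): print(nm,z,'scene-frame peg',pix(e,(444.4,38.4,z)),'wrist-frame',pix(e,(441.3,34.6,z)))
def crop(im,cx,cy,w,h,s): x,y=int(cx-w/2),int(cy-h/2); print('crop origin',x,y,'scale',s); return cv2.resize(im[y:y+h,x:x+w],None,fx=s,fy=s,interpolation=2)
can[:300,:400]=crop(b['color'],265,225,80,60,5);can[:300,400:]=crop(a['color'],357,215,80,60,5)
can[300:,:400]=cv2.resize(w['color'],(400,300)); can[300:,400:]=crop(w['color'],317,380,160,120,2.5)
cv2.imwrite('pics/c7.png',can)
"
```

```text
clock 10.425 pos [441.5  34.8 104.5] rot [-3.1410e+00  1.0000e-03 -2.5178e+00] w 53.7 F [-0.2 -0.3 -0.7] q [-0.12  0.54 -0.03  2.18  0.03  0.42  2.02]
shift/row before twist [0.0037 0.0012 0.2034] after twist [0.0037 0.0012 0.2034] twist total 0.0002
side 115 scene-frame peg [263.1 238.3] wrist-frame [262.1 239.8]
side 133 scene-frame peg [262.5 232.8] wrist-frame [261.4 234.4]
side 151 scene-frame peg [261.8 227.2] wrist-frame [260.7 228.8]
side 100 scene-frame peg [263.7 242.8] wrist-frame [262.6 244.3]
scene 115 scene-frame peg [356.3 221.2] wrist-frame [355.1 220.2]
scene 133 scene-frame peg [356.6 214. ] wrist-frame [355.4 213. ]
scene 151 scene-frame peg [356.8 206.6] wrist-frame [355.6 205.6]
scene 100 scene-frame peg [356.1 227.1] wrist-frame [354.9 226.1]
wrist 115 scene-frame peg [319.7 322.2] wrist-frame [316.6 311.4]
wrist 133 scene-frame peg [320.2 345.8] wrist-frame [316.7 333.9]
wrist 151 scene-frame peg [320.8 375.9] wrist-frame [316.8 362.6]
wrist 100 scene-frame peg [319.4 306.1] wrist-frame [316.5 296.1]
crop origin 225 195 scale 5
crop origin 317 185 scale 5
crop origin 237 320 scale 2.5
```

View pics/c7.png

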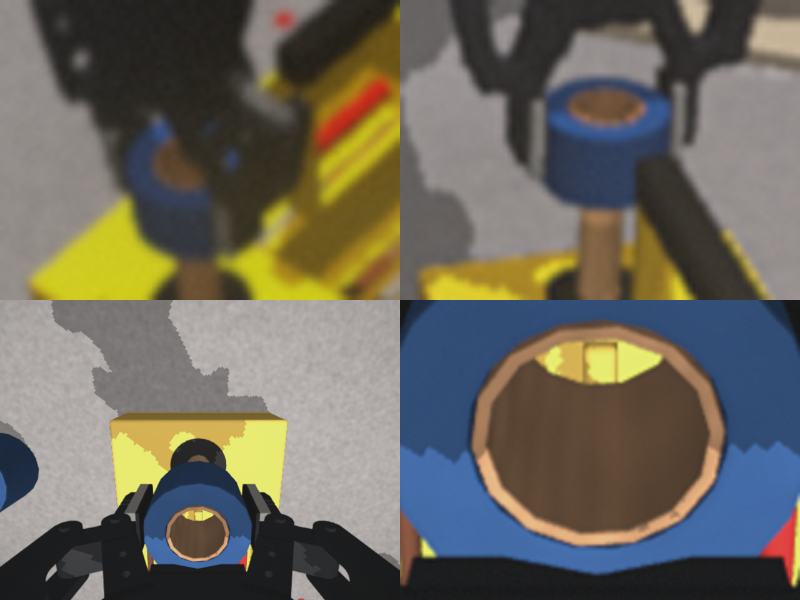

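In both outside views the roll sits over the peg to within about 1.5 mm. In the scene crop the roll centre is at 607 and the peg at 601; in the side crop they are at 195 and 196. I lower it.

Emit:
{"name": "carry_out", "arguments": {"moves": [{"tx":0,"ty":-0.003,"tz":0.015,"twist":0,"fingers":0.4},{"tx":0,"ty":0,"tz":0.02,"twist":0,"fingers":0.4},{"tx":0,"ty":0,"tz":0.02,"twist":0,"fingers":0.4},{"tx":0,"ty":0,"tz":0.02,"twist":0,"fingers":0.4},{"tx":0,"ty":0,"tz":0,"twist":0,"fingers":0.4}]}}

```text
clock: 11.2
eef_pos: [441.0, 34.2, 80.8]
tool_rot: [3.141, -0.001, -2.517]
force: [-0.3, -1.3, -0.2]
width: 54.1
gripper_force: 63.1
```

Past the taper (underside at about 92 mm) with no side force. I continue down.

Emit:
{"name": "carry_out", "arguments": {"moves": [{"tx":0,"ty":0,"tz":0.04,"twist":0,"fingers":0.4},{"tx":0,"ty":0,"tz":0.04,"twist":0,"fingers":0.4},{"tx":0,"ty":0,"tz":0.025,"twist":0,"fingers":0.4},{"tx":0,"ty":0,"tz":0.012,"twist":0,"fingers":0.4},{"tx":0,"ty":0,"tz":0.006,"twist":0,"fingers":0.4},{"tx":0,"ty":0,"tz":0,"twist":0,"fingers":0.4}]}}

```text
clock: 11.95
eef_pos: [441.5, 34.2, 44.5]
tool_rot: [-3.142, 0.0, -2.517]
force: [0.7, -0.2, -1.0]
width: 53.4
gripper_force: 63.1
```

Emit:
{"name": "carry_out", "arguments": {"moves": [{"tx":0,"ty":0,"tz":0.006,"twist":0,"fingers":0.4},{"tx":0,"ty":0,"tz":0.003,"twist":0,"fingers":0.4},{"tx":0,"ty":0,"tz":0,"twist":0,"fingers":0.4}]}}

```text
clock: 12.32
eef_pos: [441.8, 34.3, 43.4]
tool_rot: [-3.141, 0.001, -2.517]
force: [-3.2, -0.1, 19.0]
width: 53.9
gripper_force: 65.4
```

Seated with 19 N on the deck. I ease off, open and rise.

Emit:
{"name": "carry_out", "arguments": {"moves": [{"tx":0,"ty":0,"tz":-0.006,"twist":0,"fingers":0.85},{"tx":0,"ty":0,"tz":0,"twist":0,"fingers":0.85},{"tx":0,"ty":0,"tz":0,"twist":0,"fingers":0.85},{"tx":0,"ty":0,"tz":0,"twist":0,"fingers":0.85},{"tx":0,"ty":0,"tz":-0.06,"twist":0,"fingers":0.85},{"tx":0,"ty":0,"tz":-0.12,"twist":0,"fingers":0.85},{"tx":0,"ty":0,"tz":-0.15,"twist":0,"fingers":0.85},{"tx":0,"ty":0,"tz":-0.15,"twist":0,"fingers":0.85},{"tx":0,"ty":0,"tz":-0.15,"twist":0,"fingers":0.85},{"tx":0,"ty":0,"tz":0,"twist":0,"fingers":0.85}]}}

```text
clock: 13.58
eef_pos: [443.7, 34.4, 235.5]
tool_rot: [-3.138, 0.006, -2.517]
force: [-0.0, 0.5, 0.2]
width: 72.6
gripper_force: 0.0
```

```bash
python3 -c "
from h import *
plan((543,108,180),np.radians(-144.3),5)
s=grab('side')
d=grab('wrist')
m=cv2.inRange(cv2.cvtColor(d['color'],cv2.COLOR_BGR2HSV),(100,110,30),(128,255,255))
cs,_=cv2.findContours(m,cv2.RETR_EXTERNAL,cv2.CHAIN_APPROX_NONE)
for c in cs:
  if cv2.contourArea(c)>300:
    x,y,w,h=cv2.boundingRect(c);r=w/2
    print((x,y,w,h),'z91 ctr',onz(d,x+r,y+h-r,91),'L',onz(d,x,y+h-r,91),'R',onz(d,x+w,y+h-r,91))
b=s['color'];x,y=225,165
m=cv2.inRange(cv2.cvtColor(b,cv2.COLOR_BGR2HSV),(105,120,30),(125,255,255))
for c in cv2.findContours(m,0,1)[0]:
  if cv2.contourArea(c)>100: print('side blue',cv2.boundingRect(c))
for z in(55,91):print('side pred roll',pix(s,(443.5,37.5,z)))
"
```

```text
clock 13.575 pos [443.7  34.4 235.5] rot [-3.1382  0.0063 -2.5175] w 72.6 F [-0.   0.5  0.2] q [-0.11  0.31 -0.05  2.04  0.02  0.78  2.03]
shift/row before twist [-0.0824  0.0011  0.037 ] after twist [-0.0824  0.0012  0.037 ] twist total 0.0003
(496, 448, 50, 32) z91 ctr [509.3 314.3  91. ] L [522.7 295.7  91. ] R [495.8 332.8  91. ]
(282, 187, 70, 73) z91 ctr [443.1  35.5  91. ] L [458.8  13.7  91. ] R [427.4  57.2  91. ]
(31, 185, 110, 90) z91 ctr [ 543.4 -110.2   91. ] L [ 568.1 -144.3   91. ] R [518.8 -76.   91. ]
side blue (280, 395, 22, 26)
side blue (329, 287, 35, 40)
side blue (272, 152, 38, 14)
side pred roll [264.9 255.9]
side pred roll [263.7 245.8]
```

The roll is centred on the peg at deck height (about (443,35.5)). Next I go over the handle's middle, at about (543,108), and down.

Emit:
{"name": "carry_out", "arguments": {"moves": [{"tx":-0.103,"ty":0.0015,"tz":0,"twist":0,"fingers":0.7},{"tx":-0.103,"ty":0.0015,"tz":0,"twist":0,"fingers":0.7},{"tx":-0.103,"ty":0.0015,"tz":0,"twist":0,"fingers":0.7},{"tx":-0.103,"ty":0.0015,"tz":0,"twist":0,"fingers":0.7},{"tx":0,"ty":0,"tz":0.0,"twist":0,"fingers":0.7},{"tx":0,"ty":0,"tz":0.1,"twist":0,"fingers":0.7},{"tx":0,"ty":0,"tz":0.06,"twist":0,"fingers":0.7},{"tx":0,"ty":0,"tz":0,"twist":0,"fingers":0.7}]}}

```text
clock: 14.68
eef_pos: [538.1, 106.7, 182.2]
tool_rot: [3.139, -0.006, -2.518]
force: [0.6, -0.2, 0.2]
width: 60.1
gripper_force: 0.0
```

```bash
python3 -c "
from h import *
plan((543,108,121),np.radians(-144.3),1)
d=grab('wrist','w8.png')
g=cv2.cvtColor(d['color'],cv2.COLOR_BGR2HSV)
# bar edges: dark columns between the pads, per row
for r in range(230,400,15):
  row=g[r,200:440,2]; q=np.where(row<60)[0]
  seg=np.split(q,np.where(np.diff(q)>2)[0]+1)
  print(r,[(s[0]+200,s[-1]+200) for s in seg if len(s)>4])
for u in(-58,58): 
  p=np.array([543,108,166])+u*np.array([-.812,-.584,0]); print(u,pix(d,p))
print(pix(d,(543,108,166)))
"
```

```text
clock 14.675 pos [538.1 106.7 182.2] rot [ 3.1395 -0.006  -2.5178] w 60.1 F [ 0.6 -0.2  0.2] q [-0.21  0.53 -0.05  1.84  0.04  0.78  1.91]
shift/row before twist [-0.0157 -0.0061  0.2041] after twist [-0.0158 -0.0061  0.2041] twist total 0.0002
230 [(np.int64(294), np.int64(331))]
245 [(np.int64(295), np.int64(331))]
260 [(np.int64(295), np.int64(331))]
275 [(np.int64(295), np.int64(330))]
290 [(np.int64(296), np.int64(330))]
305 [(np.int64(224), np.int64(235)), (np.int64(296), np.int64(330)), (np.int64(396), np.int64(407))]
320 [(np.int64(216), np.int64(236)), (np.int64(295), np.int64(331)), (np.int64(395), np.int64(415)), (np.int64(432), np.int64(439))]
335 [(np.int64(208), np.int64(237)), (np.int64(296), np.int64(330)), (np.int64(395), np.int64(423))]
350 [(np.int64(206), np.int64(234)), (np.int64(297), np.int64(330)), (np.int64(397), np.int64(426))]
365 [(np.int64(200), np.int64(229)), (np.int64(262), np.int64(280)), (np.int64(296), np.int64(330)), (np.int64(403), np.int64(439))]
380 [(np.int64(200), np.int64(224)), (np.int64(247), np.int64(330)), (np.int64(408), np.int64(439))]
395 [(np.int64(200), np.int64(219)), (np.int64(245), np.int64(328)), (np.int64(413), np.int64(439))]
-58 [312.7 403. ]
58 [312.5 170.5]
[312.6 296.4]
```

Between the pads the bar is centred at column 313, against 315.5 for the pads, so it is about 1 mm off. I descend and close.

Emit:
{"name": "carry_out", "arguments": {"moves": [{"tx":-0.015,"ty":-0.005,"tz":0.05,"twist":0,"fingers":0.7},{"tx":0,"ty":0,"tz":0.08,"twist":0,"fingers":0.7},{"tx":0,"ty":0,"tz":0.05,"twist":0,"fingers":0.7},{"tx":0,"ty":0,"tz":0.024,"twist":0,"fingers":0.7},{"tx":0,"ty":0,"tz":0,"twist":0,"fingers":0.4},{"tx":0,"ty":0,"tz":0,"twist":0,"fingers":0.1},{"tx":0,"ty":0,"tz":0,"twist":0,"fingers":0},{"tx":0,"ty":0,"tz":0,"twist":0,"fingers":0},{"tx":0,"ty":0,"tz":0,"twist":0,"fingers":0},{"tx":0,"ty":0,"tz":0,"twist":0,"fingers":0}]}}

```text
clock: 15.98
eef_pos: [545.3, 110.0, 123.9]
tool_rot: [3.141, 0.001, -2.517]
force: [-3.4, 2.8, 4.9]
width: 16.8
gripper_force: 60.4
```

The bar is gripped: 16.8 mm wide at 60 N. I lift gently.

Emit:
{"name": "carry_out", "arguments": {"moves": [{"tx":0,"ty":0,"tz":-0.015,"twist":0,"fingers":0},{"tx":0,"ty":0,"tz":-0.025,"twist":0,"fingers":0},{"tx":0,"ty":0,"tz":-0.03,"twist":0,"fingers":0},{"tx":0,"ty":0,"tz":-0.03,"twist":0,"fingers":0},{"tx":0,"ty":0,"tz":0,"twist":0,"fingers":0},{"tx":0,"ty":0,"tz":0,"twist":0,"fingers":0}]}}

```text
clock: 16.73
eef_pos: [545.0, 109.3, 153.4]
tool_rot: [3.141, -0.0, -2.517]
force: [-0.3, -0.1, -6.5]
width: 17.0
gripper_force: 58.8
```

```bash
python3 -c "
from h import *
plan((545,110,214),np.radians(-144.3),1);print(ctrl.read_state()['torque'])
"
```

```text
clock 16.725 pos [545.  109.3 153.4] rot [ 3.1415e+00 -3.0000e-04 -2.5173e+00] w 17.0 F [-0.3 -0.1 -6.5] q [-0.22  0.58 -0.05  1.85  0.04  0.72  1.91]
shift/row before twist [-0.0014  0.0021 -0.2021] after twist [-0.0014  0.0021 -0.2021] twist total 0.0004
[-0.08092086  0.08684104 -0.0782809 ]
```

Emit:
{"name": "carry_out", "arguments": {"moves": [{"tx":0,"ty":0,"tz":-0.03,"twist":0,"fingers":0},{"tx":0,"ty":0,"tz":-0.05,"twist":0,"fingers":0},{"tx":0,"ty":0,"tz":-0.05,"twist":0,"fingers":0},{"tx":0,"ty":0,"tz":-0.045,"twist":0,"fingers":0},{"tx":0,"ty":0,"tz":-0.025,"twist":0,"fingers":0},{"tx":0,"ty":0,"tz":0,"twist":0,"fingers":0},{"tx":0,"ty":0,"tz":0,"twist":0,"fingers":0},{"tx":0,"ty":0,"tz":0,"twist":0,"fingers":0},{"tx":0,"ty":0,"tz":0,"twist":0,"fingers":0}]}}

```text
clock: 17.85
eef_pos: [545.0, 109.2, 213.0]
tool_rot: [3.141, -0.001, -2.517]
force: [-0.6, -1.2, -6.1]
width: 17.1
gripper_force: 58.9
```

```bash
python3 - <<'E'
from h import *
plan((545,110,214),np.radians(-144.3),1)
a,b,w=grab('scene'),grab('side'),grab('wrist')
ex=np.array([-.812,-.584,0]);ey=np.array([.584,-.812,0]);c=np.array([545,110,90.])
for n,e in(('scene',a),('side',b)):
    hs=cv2.cvtColor(e['color'],cv2.COLOR_BGR2HSV)
    m=cv2.inRange(hs,(22,150,60),(35,255,255)); cs=max(cv2.findContours(m,0,1)[0],key=cv2.contourArea)
    x,y,W,H=cv2.boundingRect(cs); print(n,'yellow bbox',x,y,x+W,y+H)
    for t in(-5,-2,0,2,5):
        s=np.tan(np.radians(t)); P=np.array([pix(e,c+sx*165*ex+sy*75*ey+np.array([0,0,z+sx*165*s])) for sx in(-1,1) for sy in(-1,1) for z in(0,55)])
        print('  tilt',t,'pred bbox',P.min(0),P.max(0))
    m=cv2.inRange(hs,(105,120,30),(125,255,255))
    print('  blue',[cv2.boundingRect(k) for k in cv2.findContours(m,0,1)[0] if cv2.contourArea(k)>60],'roll pred z',pix(e,c+125*ex+[0,0,73]))
    cv2.imwrite('pics/f_%s.png'%n,e['color'])
cv2.imwrite('pics/f_w.png',w['color'])
E
```

```text
clock 17.85 pos [545.  109.2 213. ] rot [ 3.1412e+00 -8.0000e-04 -2.5174e+00] w 17.1 F [-0.6 -1.2 -6.1] q [-0.21  0.5  -0.05  1.79  0.03  0.86  1.92]
shift/row before twist [-0.0015  0.0021 -0.0035] after twist [-0.0015  0.0021 -0.0035] twist total 0.0004
scene yellow bbox 321 197 451 327
  tilt -5 pred bbox [318.  202.2] [452.2 322.1]
  tilt -2 pred bbox [318.  198.8] [451.4 326.1]
  tilt 0 pred bbox [317.9 196.5] [450.9 328.7]
  tilt 2 pred bbox [317.9 194.2] [450.3 331.2]
  tilt 5 pred bbox [317.8 190.7] [449.6 335.1]
  blue [(463, 370, 7, 76), (513, 318, 34, 57), (244, 254, 36, 22)] roll pred z [356.5 201.3]
side yellow bbox 226 157 366 271
  tilt -5 pred bbox [224.9 145.9] [366.9 278.2]
  tilt -2 pred bbox [224.4 148.7] [366.6 275.7]
  tilt 0 pred bbox [224.  150.5] [366.4 274.1]
  tilt 2 pred bbox [223.6 152.3] [366.2 272.5]
  tilt 5 pred bbox [223. 155.] [365.9 270. ]
  blue [(280, 395, 22, 26), (329, 287, 35, 40), (259, 155, 30, 15)] roll pred z [261.1 224. ]
```

The caddy is level to within about 1°, 89 mm up and still. The other rolls are at their original pixels. I hand the job in.

```bash
python3 -c "
from h import *
print(ctrl.read_state()['qd'].round(3)); print(job.finish_job())"
```

```text
[-0.001 -0.001  0.001 -0.001  0.     0.     0.002]
the job is handed in; nothing more can be done
None
```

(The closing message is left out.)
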